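Load the long column up the ramp and lock it

TASK

Using only the fingers as a pusher, slowly push the longer of the two steel columns up its lane of the ramp, over the crest and fully home against the stop, never letting it get away and roll back. Then push that lane's sliding keeper all the way in behind it. Nothing is to be lifted: the column stays on the ramp, and the short column, the other keeper and everything else are left where they are.

Things in the scene. Friction and masses are not known exactly. Their poses are not given: they have to be found in the camera images.
- ramp: Fixed two-lane ramp, 244 mm long, 244 wide, grey surface, aluminium rails 9 mm high. Origin: on the table under its middle; z up, x uphill, y across. Left lane centre y = +0.061, right lane y = -0.061, each 110 mm wide. Surface height = 0.012 + (x + 0.13) * 0.1226 (7 degrees) from x = -0.13 to the crest. A ledge 5 mm high crosses it at x = -0.100 to -0.094; columns start against its uphill side.
- crest (a point): Middle of the crest line where the slope ends: ramp x = 0.065, height 0.036. Beyond it a level seat 2.4 mm lower (height 0.0335) runs to the stop.
- stop (a point): Foot of the stop's face, mid-width: ramp x = 0.102, height 0.0335. The stop is an upright white wall across both lanes, 12 mm thick, top 68 mm above the table.
- long_column: The long column: steel cylinder with two dark bands, 50 mm diameter, 100 mm long, about 0.5 kg, smooth, lying across one of the lanes (either). Origin at its centre; y = its long axis, x and z turn as it rolls. Starts at ramp x = -0.082, height 0.043; fully home its centre is at ramp x = 0.077, height 0.0585. Left alone on the slope it rolls back; past the crest it drops into the seat and stays.
- short_column: The short column: same diameter 50 mm, 64 mm long, about 0.32 kg, lying in the other lane against the ledge. Origin at its centre, y = its long axis.
- keeper_left (a joint): Sliding keeper of the left lane (ramp +y side): steel bar 12 x 62 x 10 mm along ramp y, about 10 mm above the ramp surface, with an upright tab at its outer end. 0 = withdrawn outside the lane, 0.050 m = fully in, behind a seated column. Starts at 0 to 0.012. Takes about 1.5 N, stays where left.
- tab_left (a point): Centre of the outer face of that tab, to be pushed on. Tab 30 mm wide (ramp x), 8 thick, 36 tall, 18 below to 18 above this point. At ramp (0.0435, +0.184, 0.062) when the keeper reads 0; moves towards the lane by the joint value. Under it a fixed shelf from |y| 0.122 to 0.192, top 36 mm above the table, with guide cheeks up to 44 mm.
- keeper_right (a joint): Sliding keeper of the right lane (ramp -y side): steel bar 12 x 62 x 10 mm along ramp y, about 10 mm above the ramp surface, with an upright tab at its outer end. 0 = withdrawn outside the lane, 0.050 m = fully in, behind a seated column. Starts at 0 to 0.012. Takes about 1.5 N, stays where left.
- tab_right (a point): Centre of the outer face of that tab, to be pushed on. Tab 30 mm wide (ramp x), 8 thick, 36 tall, 18 below to 18 above this point. At ramp (0.0435, -0.184, 0.062) when the keeper reads 0; moves towards the lane by the joint value. Under it a fixed shelf from |y| 0.122 to 0.192, top 36 mm above the table, with guide cheeks up to 44 mm.
- amber_bottle: Amber bottle 72 mm diameter, 120 mm tall, standing on the table past the stop. Origin under its centre. Bystander.
- beaker: Glass beaker 64 mm diameter, 85 mm tall, past the stop. Origin under its centre. Bystander.
- end_nut: Steel ring nut 44 mm diameter, 18 mm high, on the table past the stop. Origin under its centre. Bystander.
- spanner: Open spanner lying on the table to the right (-y) of the ramp. Origin under its middle, x along it. Bystander.
- jar: Glass jar 56 mm diameter, 65 mm tall, on the table to the left (+y) of the ramp. Origin under its centre. Bystander.
- vial_tray: White open tray 120 x 90 x 45 mm, at the right. Origin under its centre. Bystander.
- small_bottle: White bottle 48 mm diameter, 100 mm tall, at the left. Origin under its centre. Bystander.
There are look-alikes about, which are no part of the job. What is shaped like the long_column but blue or green is not meant.

How it is judged:
On the way, in this order (a step that is already met when the one before it is completed fails the run):
1. the long column is pushed past half way up its lane (x of long_column in the frame of ramp above 0 m), for 0.02 s.
2. the long column is home in the seat against the stop (x of long_column in the frame of ramp above 0.0725 m and z of long_column in the frame of ramp between 0.055 and 0.0615 m and angle between the y axis of long_column and the y axis of ramp, either way round below 0.07 rad), for 0.2 s.
3. that lane's keeper is pushed across behind it (all of step 2 and ((y of long_column in the frame of ramp above 0 m and value of joint keeper_left above 0.042 m) or (y of long_column in the frame of ramp below 0 m and value of joint keeper_right above 0.042 m))), for 0.2 s.
At the end, for the whole second after the job is handed in: The long column lies at rest in the seat at the top of its lane, within 4.5 mm of the stop and square to it within 4 degrees; the keeper of the same lane is pushed in at least 42 of its 50 mm; the short column is still at the foot of its lane (within 15 mm) (all of step 3 and linear speed of long_column below 0.02 m/s and distance of short_column from where it was at the start of the episode below 0.015 m); the robot touches nothing.
It fails at once if the long column rolls or is shoved faster than 0.3 m/s on the ramp (it got away and rolled back, or was knocked up) (linear speed of long_column above 0.3 m/s and x of long_column in the frame of ramp below 0.055 m).
It fails at once if the long column is lifted off the ramp (more than about 10 mm) or falls off it (z of long_column in the frame of ramp above 0.075 m or (x of long_column in the frame of ramp below 0.03 m and z of long_column in the frame of ramp above 0.0675 m) or (x of long_column in the frame of ramp below -0.03 m and z of long_column in the frame of ramp above 0.06 m) or z of long_column in the frame of ramp below 0.036 m or x of long_column in the frame of ramp below -0.095 m or y of long_column in the frame of ramp between -0.04 and 0.04 m or y of long_column in the frame of ramp above 0.085 m or y of long_column in the frame of ramp below -0.085 m).
It fails at once if the short column is moved more than 15 mm (distance of short_column from where it was at the start of the episode above 0.015 m).
It fails at once if the keeper of the other lane is moved more than 8 mm ((y of long_column in the frame of ramp above 0 m and distance of tab_right from where it was at the start of the episode above 0.008 m) or (y of long_column in the frame of ramp below 0 m and distance of tab_left from where it was at the start of the episode above 0.008 m)).
It fails at once if a bystander is pushed more than 30 mm (distance of any of amber_bottle, beaker, spanner, jar, end_nut, vial_tray, small_bottle from where it was at the start of the episode above 0.03 m).
It also fails if it takes over 51 s, if anything falls off the work surface, if the arm or the gripper's body presses on something with over 40 N, if the wrist force passes 120 N, or if a joint passes its speed limit or range.

ROBOT

A 6-joint arm with a two-finger parallel gripper is mounted at the origin on the work surface. World frame = base frame: x ahead of the robot, y to its left, z up, the work surface at z = 0. Lengths are in m, angles in rad, forces in N, time in s.
With the tool pointing down it reaches from about 0.25 to 0.8 m from the base axis. Payload 3.9 kg.
Tool frame: the origin (TCP) lies at the very end of the fingers, on their centre line; the grasp point (between the pads) lies 19 mm behind it; z points along the fingers, x is the direction in which the jaws open and shut, and the axes are right-handed (so a half turn about z gives the same grasp; the last joint's range is limited). The gripper opens to 85 mm and grips with 20 to 120 N. Pads are 22 mm wide; open, the fingers measure 114 mm over their backs; the gripper's body (76 mm by 85 mm) begins 54 mm behind the grasp point. The pads swing forward as they close: fully open they stand 13 mm farther back than shut.
Start: joints at [1.247, 0.26, -0.138, 1.173, 0, 1.571], TCP at [0.167, 0.498, 0.231] pointing down, gripper open.
Joint ranges: [-2.78, 2.78], [-0.83, 1.72], [-1.28, 1.37], [-1.9, 2.12], [-1.57, 1.48], [-3.14, 3.14]. Speed limits (rad/s): [2.57, 2.57, 3.14, 3.14, 3.14, 3.14].

INTERFACE

Orientations are given as a unit quaternion [w, x, y, z].
In Python, from plant import * gives the robot as it stands.
- The arm moves only by the shell command python3 -m inch 'ROWS' [FORCE]. ROWS is JSON, a list that holds one entry, the list of rows, each a list of 7 numbers: the turn, a rotation vector about the tool's x, y, z in rad, then the shift along the tool's x, y, z in units of 40 mm (1.0 is 40 mm), then the opening, from -1 (shut) to 1 (fully open). In form: [[[wx, wy, wz, x, y, z, claw], ...]]. A call has 1 to 8 rows; each row is the pose to reach, as a shift and turn from the pose commanded when the call began, along the tool's axes at that moment; what a row does not reach only later rows make up. A row lasts 1/8 s, in which the tool goes at most 62.5 mm and 10.7 degrees, less where a joint would pass 70% of its speed; a pose out of reach is approached as far as the arm can. A call with a gripper value outside its range is refused whole. The fingers move at their own pace and stop on an object; FORCE is the grip in N (left out, the last holds). Time passes only in rows, so rows that repeat a pose let the fingers close. It gives the time, the measured TCP pose, the force and the opening at its end, in the units of the state.
- observe(): the state, without advancing time (a new reading comes with each control period).
- read_camera(name): name is "scene" or "top"; returns (picture, depth): 400x640x3 uint8, blue, green, red; 400x640 float32, m along the optical axis (not along the pixel's ray), 0 where there is no reading.
- camera_info(name): a dict with "fx", "fy", "cx", "cy" (pixels), "eye" and "rotation" of the camera in the world. Camera axes: x right, y up, looking along -z (the intrinsics and any distortion apply to the point x, -y, -z); pixel columns grow to the right and rows downward; lengths in m; the calibration is good to about 2 mm. A picture is of the moment at which its call begins. camera_info takes no time and is no camera call.
- hand_in(): hands the job in, once; it reports no verdict.
The state is a dict: "t": time; "joint_positions": joint angles; "dq": joint speeds; "joint_torque": joint torques, N m; "tcp_pos": TCP position; "orientation": TCP orientation; "contact_force": force on the tool from outside, world axes, zero at the start; "moment": the same for the moment, N m; "width": finger opening in m.
Only numpy, scipy, OpenCV 4.12 (cv2) and the standard library are available. Lean on these libraries where they do the work, as an engineer would, in place of code of your own. Each camera call takes 0.05 s, during which the arm holds its last target.

## Working session

There is one attempt and no reset: what is moved stays moved. The work goes in short steps, Python scripts to look and compute and a shell command to move; the robot and the scene stay as the last step left them, time stands still between calls to the robot, and variables do not carry over. Pictures are saved under pics/ and viewed, and the job is handed in when it is done.

```bash
ls; mkdir -p pics
python3 - <<'E'
from plant import *
import cv2,numpy as np
s=observe();print(s)
for n in("scene","top"):
    p,d=read_camera(n);cv2.imwrite(f"pics/{n}0.png",p);np.save(f"pics/{n}0.npy",d);print(n,camera_info(n))
E
```

```text
pics
{'t': 0.0, 'joint_positions': array([ 1.24700549e+00,  2.60667889e-01, -1.39387582e-01,  1.17270264e+00,
       -1.79309159e-05,  1.57080198e+00]), 'dq': array([-0.00082413,  0.00042462, -0.00010547, -0.00113012,  0.0013801 ,
        0.0006229 ]), 'joint_torque': array([-1.66125195e-03, -4.05676532e+01,  2.53922707e+01,  1.90070621e-02,
       -1.97801824e-04,  2.25501162e-05]), 'tcp_pos': array([0.16682082, 0.4970615 , 0.23046636]), 'orientation': array([ 5.80005852e-04,  8.11839505e-01,  5.83879830e-01, -7.91088593e-04]), 'contact_force': array([-0.03184801, -0.1923367 ,  0.71364238]), 'moment': array([ 0.04037044, -0.00869554, -0.06593994]), 'width': 0.08543704612049083}
scene {'fx': 480.71499861038996, 'fy': 480.71499861038996, 'cx': 331.83787271275173, 'cy': 202.6531497289795, 'eye': array([ 1.46361282, -0.28938847,  0.98190695]), 'rotation': array([0.72792913, 0.32462445, 0.23820806, 0.55497303])}
top {'fx': 466.05871451938197, 'fy': 466.05871451938197, 'cx': 317.1156886261223, 'cy': 202.6333094981821, 'eye': array([ 0.28870911, -0.01391266,  1.25959403]), 'rotation': array([-0.68181323, -0.0693149 ,  0.07316329,  0.72455041])}
```

View pics/scene0.png

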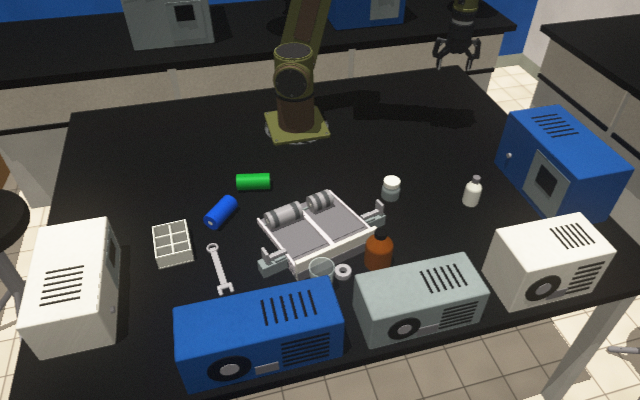

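View pics/top0.png

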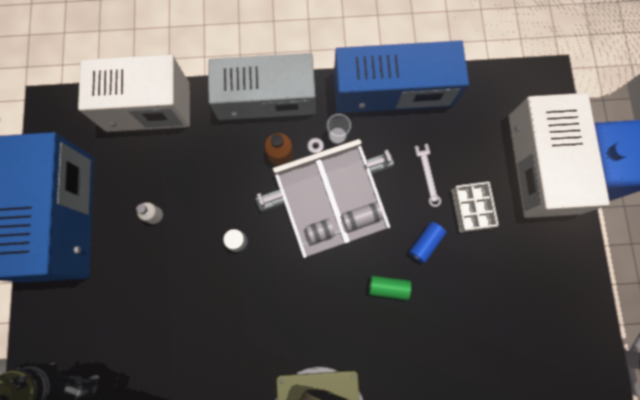

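The scene view shows two steel columns on the ramp, at about (285,215) and (320,200). In the top view they are at (361,217) in the right lane and (319,232) in the left. The look-alikes are blue at (428,242) and green at (390,288). Next I'll crop in close to check.

Run:
```python
import cv2
a=cv2.imread("pics/top0.png")[125:275,240:410];cv2.imwrite("pics/ctop0.png",cv2.resize(a,None,fx=4,fy=4,interpolation=cv2.INTER_CUBIC)[:600,:])
b=cv2.imread("pics/scene0.png")[170:290,240:400];cv2.imwrite("pics/cscene0.png",cv2.resize(b,None,fx=5,fy=5,interpolation=cv2.INTER_CUBIC))
```

```text
(no output)
```

View pics/ctop0.png

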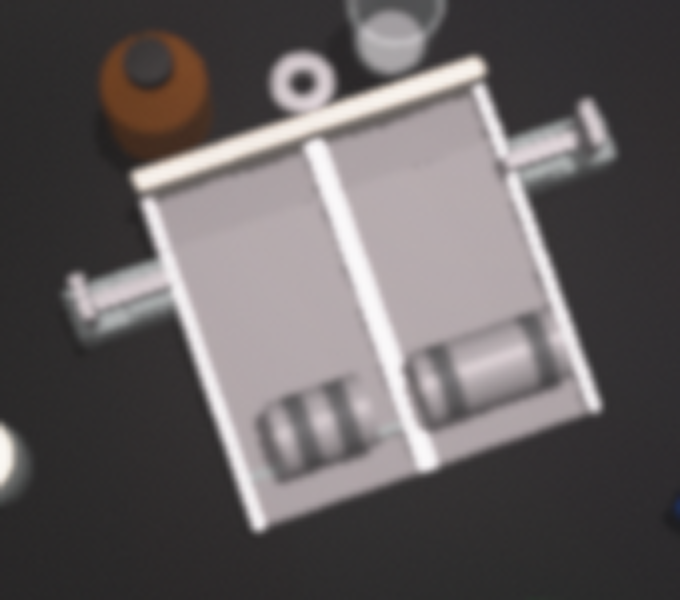

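View pics/cscene0.png

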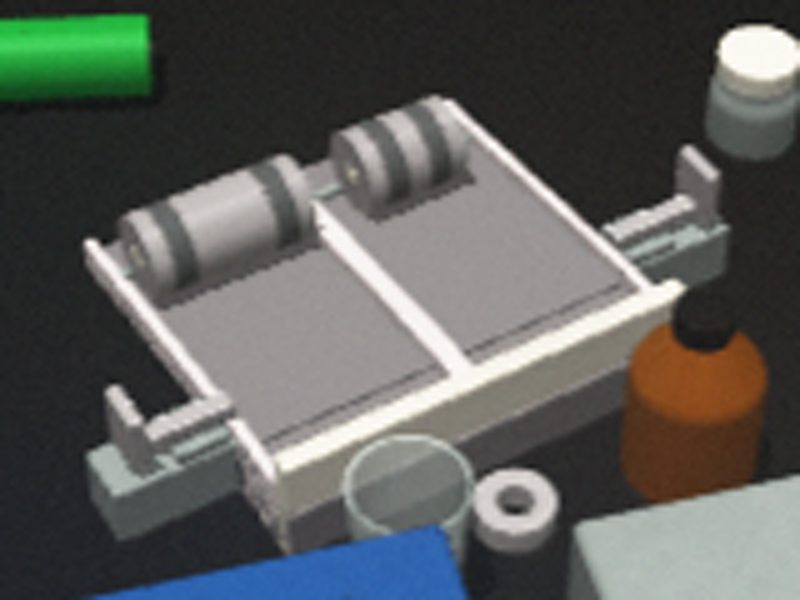

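```bash
cat > h.py <<'E'
import numpy as np, cv2
from plant import *
from scipy.spatial.transform import Rotation as R
from scipy.optimize import least_squares
def cam(n):
    c=camera_info(n);q=c["rotation"];return c,R.from_quat([q[1],q[2],q[3],q[0]])
def proj(n,P):
    c,r=cam(n);p=r.inv().apply(np.atleast_2d(P)-c["eye"])
    return np.c_[c["cx"]+c["fx"]*p[:,0]/-p[:,2], c["cy"]-c["fy"]*p[:,1]/-p[:,2]]
def ray(n,uv,z):
    c,r=cam(n);uv=np.atleast_2d(uv);d=r.apply(np.c_[(uv[:,0]-c["cx"])/c["fx"],-(uv[:,1]-c["cy"])/c["fy"],-np.ones(len(uv))])
    return c["eye"]+d*((z-c["eye"][2])/d[:,2])[:,None]
def cloud(n,d):
    c,r=cam(n);v,u=np.mgrid[:400,:640];p=np.dstack([(u-c["cx"])/c["fx"]*d,-(v-c["cy"])/c["fy"]*d,-d]);return r.apply(p.reshape(-1,3)).reshape(400,640,3)+c["eye"]
def rw(p,L):
    L=np.atleast_2d(np.array(L,float));c,s=np.cos(p[2]),np.sin(p[2])
    return np.c_[p[0]+c*L[:,0]-s*L[:,1],p[1]+s*L[:,0]+c*L[:,1],L[:,2]]
E
python3 - <<'E'
from h import *
T=lambda u,v:(240+(u-1.5)/4,125+(v-1.5)/4)
S=lambda u,v:(240+(u-2)/5,170+(v-2)/5)
top=[(T(131,172),(.114,.122,.068)),(T(483,56),(.114,-.122,.068)),(T(260,531),(-.13,.1195,.021)),(T(597,410),(-.13,-.1195,.021)),(T(428,468),(-.13,0,.021))]
sc=[(S(686,289),(.114,.122,.068)),(S(281,477),(.114,-.122,.068)),(S(92,242),(-.13,-.1195,.021)),(S(445,98),(-.13,.1195,.021))]
def f(p,w="both"):
    o=[]
    if w!="scene":o.append(proj("top",rw(p,[l for _,l in top]))-[u for u,_ in top])
    if w!="top":o.append(proj("scene",rw(p,[l for _,l in sc]))-[u for u,_ in sc])
    return np.concatenate(o).ravel()
for w in("both","top","scene"):
    r=least_squares(f,[.5,0,.3],args=(w,));print(w,r.x,np.round(r.fun.reshape(-1,2),1).tolist())
d=np.load("pics/top0.npy");C=cloud("top",d)
pic=cv2.imread("pics/top0.png")
m=(abs(C[...,2]-.068)<.006)&(C[...,0]>.4)&(C[...,0]<.75)&(abs(C[...,1])<.2)&(pic.min(2)>120)
Q=C[m];print(len(Q),Q[:,2].mean()); print(cv2.minAreaRect(Q[:,:2].astype(np.float32)))
E
```

```text
both [ 0.55652336 -0.06614006  0.27450475] [[1.0, 0.2], [-0.6, 0.4], [-0.1, -1.1], [-0.1, -0.2], [0.3, -0.1], [0.3, 0.2], [0.6, -1.3], [-0.9, -0.5], [0.2, 0.4]]
top [ 0.55603761 -0.06586528  0.27474897] [[0.9, 0.4], [-0.7, 0.5], [-0.2, -0.9], [-0.2, -0.1], [0.2, 0.1]]
scene [ 0.5577397  -0.06663062  0.27471789] [[0.3, 0.6], [0.5, -0.9], [-1.0, -0.2], [0.1, 0.7]]
1234 0.06679435628021138
((0.5676774382591248, 0.024122729897499084), (0.2636999487876892, 0.4010072946548462), 11.971181869506836)
```

The long column is the one in the right lane: top view (361,217), 100 mm long, with bands near its ends. The short one at (319,232) is in the left lane. Next I'll measure the column's position and the keeper's reading in the ramp frame.

```bash
cat >> h.py <<'E'
RP=np.array([.5565,-.0661,.2745])
def toramp(P):
    P=np.asarray(P,float);c,s=np.cos(RP[2]),np.sin(RP[2]);dx=P[...,0]-RP[0];dy=P[...,1]-RP[1]
    return np.stack([c*dx+s*dy,-s*dx+c*dy,P[...,2]],-1)
def goal(L,wz=None):
    """shift in units (tool axes) from measured tcp to ramp-frame point L"""
    s=observe();q=s["orientation"];r=R.from_quat([q[1],q[2],q[3],q[0]])
    d=r.inv().apply(rw(RP,L)[0]-s["tcp_pos"])/.04
    x=r.apply([1,0,0]);t=RP[2]+np.pi/2;yaw=np.arctan2(x[1],x[0])
    print("t",s["t"],"units",d.round(3),"wz",round(-(t-yaw),4),"ramp tcp",toramp(s["tcp_pos"]).round(4),"F",s["contact_force"].round(1),"w",round(s["width"],4),"zax",r.apply([0,0,1]).round(3))
E
python3 - <<'E'
from h import *
for n in("top","scene"):
    C=toramp(cloud(n,np.load(f"pics/{n}0.npy")))
    for nm,a,b in(("long",-.12,-.003),("short",.003,.12)):
        m=(C[...,0]<-.045)&(C[...,0]>-.12)&(C[...,1]>a)&(C[...,1]<b)&(C[...,2]>.045)
        q=C[m];print(n,nm,len(q),np.percentile(q,[2,50,98],axis=0).round(4).tolist())
    for sg in(-1,1):
        m=(abs(C[...,0]-.0435)<.03)&(C[...,1]*sg>.13)&(C[...,1]*sg<.21)&(C[...,2]>.062)&(C[...,2]<.09)
        q=C[m];print(n,"tab",sg,len(q),np.percentile(q,[2,50,98],axis=0).round(4).tolist())
pts=[[.0435,-.184+j,.080] for j in(0,.012)]+[[.0435,-.176+j,.080] for j in(0,.012)]
for n in("top","scene"):print(n,proj(n,rw(RP,pts)).round(1).tolist())
goal([-.125,-.061,.12])
E
```

```text
top long 719 [[-0.1055, -0.1077, 0.0488], [-0.0843, -0.0586, 0.0642], [-0.0588, -0.01, 0.071]]
top short 468 [[-0.1059, 0.0274, 0.0473], [-0.0846, 0.0584, 0.0647], [-0.0585, 0.0893, 0.0721]]
top tab -1 56 [[0.0295, -0.1779, 0.0627], [0.0426, -0.1726, 0.0774], [0.0587, -0.1702, 0.0833]]
top tab 1 43 [[0.0289, 0.1751, 0.0678], [0.0427, 0.179, 0.0793], [0.0575, 0.183, 0.0831]]
scene long 544 [[-0.0969, -0.1105, 0.0462], [-0.069, -0.0642, 0.0628], [-0.0555, -0.0126, 0.0701]]
scene short 338 [[-0.098, 0.0245, 0.0454], [-0.0699, 0.0524, 0.0618], [-0.0559, 0.0879, 0.0701]]
scene tab -1 61 [[0.03, -0.1802, 0.0645], [0.0493, -0.1772, 0.0763], [0.0601, -0.1715, 0.082]]
scene tab 1 58 [[0.0293, 0.1726, 0.0627], [0.0476, 0.1756, 0.0744], [0.0604, 0.1811, 0.0818]]
top [[391.4, 154.1], [387.2, 155.6], [388.6, 155.1], [384.3, 156.5]]
scene [[260.8, 251.6], [265.2, 249.8], [263.7, 250.4], [268.1, 248.5]]
t 0.1 units [-13.265  11.992   2.787] wz -0.5983 ramp tcp [-0.2224  0.6478  0.2305] F [ 0.1 -0.7  0.7] w 0.0854 zax [-0.001 -0.002 -1.   ]
```

```bash
python3 -m inch '[[[0,0,-0.07,-1.1,0.96,0.2,-0.2],[0,0,-0.14,-2.2,1.92,0.4,-0.2],[0,0,-0.21,-3.3,2.88,0.6,-0.2],[0,0,-0.28,-4.4,3.84,0.8,-0.2],[0,0,-0.35,-5.5,4.8,1.0,-0.2],[0,0,-0.42,-6.6,5.76,1.2,-0.2],[0,0,-0.5,-7.7,6.7,1.4,-0.2],[0,0,-0.598,-8.8,7.65,1.6,-0.2]]]' 20; python3 -c "
from h import *
goal([-.14,-.06,.12])"
```

```text
t: 1.1
tcp_pos: [0.3454, 0.0649, 0.1671]
orientation: [0.0, 0.602, 0.798, 0.0]
contact_force: [1.2, 0.8, -0.1]
width: 0.0337
t 1.1 units [-6.085  0.671  1.177] wz 0.0031 ramp tcp [-0.1676  0.1833  0.1671] F [ 1.2  0.8 -0.1] w 0.0337 zax [ 0.001  0.    -1.   ]
```

```bash
python3 -m inch '[[[0,0,0,-1.2,0.1,0,-0.2],[0,0,0,-2.4,0.25,0.1,-0.2],[0,0,0,-3.6,0.4,0.3,-0.2],[0,0,0,-4.8,0.55,0.6,-0.2],[0,0,0,-6.0,0.67,1.0,-0.2],[0,0,0,-6.08,0.67,1.6,-0.2],[0,0,0,-6.08,0.67,2.2,-0.2],[0,0,0,-6.08,0.67,2.2,-0.2]]]' 20
python3 - <<'E'
from h import *
goal([-.125,-.06,.026])
for n in("top","scene"):
    p,d=read_camera(n);cv2.imwrite(f"pics/{n}1.png",p)
    a=p[125:275,240:440] if n=="top" else p[150:290,220:400]
    cv2.imwrite(f"pics/c{n}1.png",cv2.resize(a,None,fx=4,fy=4,interpolation=cv2.INTER_CUBIC))
E
```

```text
t: 2.1
tcp_pos: [0.4346, -0.1596, 0.0775]
orientation: [-0.002, 0.604, 0.797, -0.001]
contact_force: [0.5, 0.1, 0.8]
width: 0.0342
t 2.1 units [-0.079  0.447  1.286] wz -0.0008 ramp tcp [-0.1427 -0.057   0.0775] F [0.5 0.1 0.8] w 0.0342 zax [-0.005  0.002 -1.   ]
```

View pics/cscene1.png

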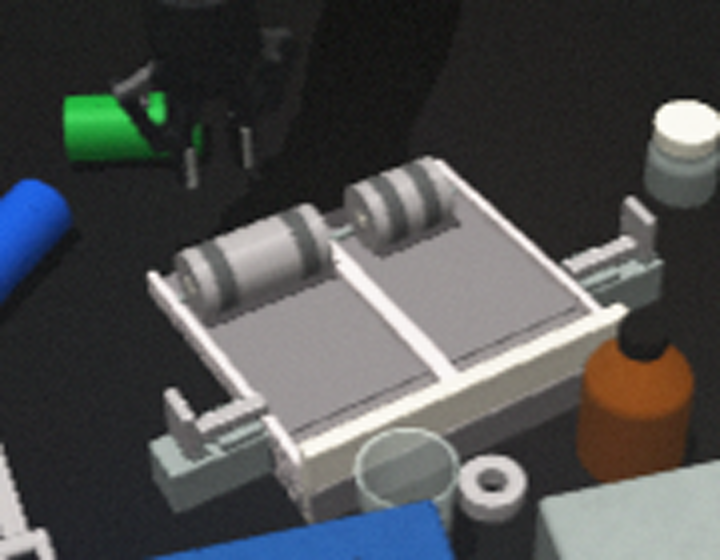

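View pics/ctop1.png

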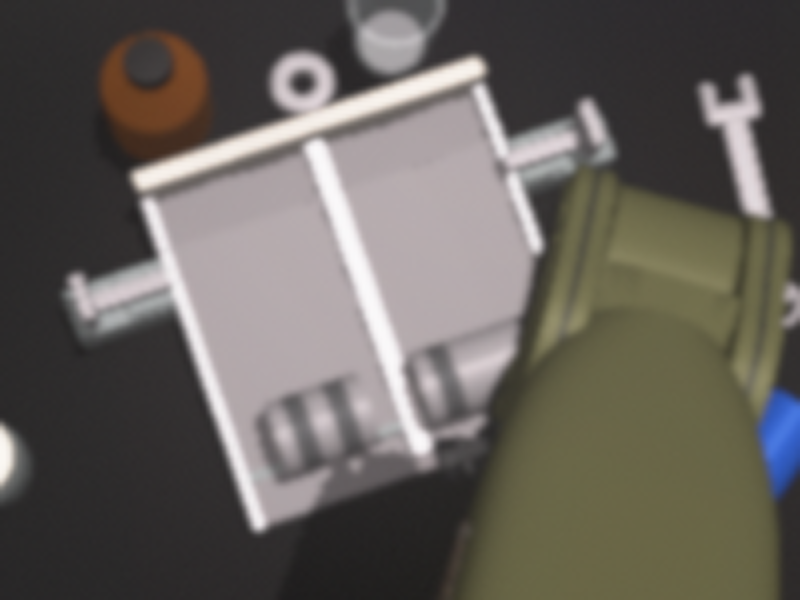

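The scene crop shows both fingertips, at (190,165) and (247,145), behind the long column, and nothing has been moved. I'll lower the fingers behind it, then ease forward.

```bash
python3 -m inch '[[[0,0,0,-0.08,0,0.4,-0.2],[0,0,0,-0.08,0,0.8,-0.2],[0,0,0,-0.08,0,1.2,-0.2],[0,0,0,-0.08,0,1.27,-0.2],[0,0,0,-0.08,0.1,1.27,-0.2],[0,0,0,-0.08,0.2,1.27,-0.2],[0,0,0,-0.08,0.28,1.27,-0.2],[0,0,0,-0.08,0.36,1.26,-0.2]]]' 20; python3 -c "
from h import *
goal([-.118,-.06,.026])"
```

```text
t: 3.2
tcp_pos: [0.452, -0.1594, 0.0292]
orientation: [0.0, 0.604, 0.797, 0.0]
contact_force: [0.0, 0.2, -0.2]
width: 0.0342
t 3.2 units [0.037 0.197 0.08 ] wz -0.0002 ramp tcp [-0.1259 -0.0615  0.0292] F [ 0.   0.2 -0.2] w 0.0342 zax [ 0. -0. -1.]
```

```bash
python3 -m inch '[[[0,0,0,0,0.08,0.05,-0.2],[0,0,0,0,0.16,0.05,-0.2],[0,0,0,0,0.24,0.04,-0.2],[0,0,0,0,0.32,0.03,-0.2],[0,0,0,0,0.4,0.02,-0.2],[0,0,0,0,0.48,0.01,-0.2],[0,0,0,0,0.56,0.0,-0.2],[0,0,0,0,0.64,-0.01,-0.2]]]' 20
python3 - <<'E'
from h import *
goal([0,-.06,.04])
p,d=read_camera("scene");cv2.imwrite("pics/scene2.png",p);C=toramp(cloud("scene",d))
m=(C[...,0]<.1)&(C[...,0]>-.12)&(C[...,1]>-.12)&(C[...,1]<-.003)&(C[...,2]>.012+(C[...,0]+.13)*.1226+.03)&(p.min(2)>50)
q=C[m];print(len(q),np.percentile(q,[2,50,98],axis=0).round(4).tolist())
cv2.imwrite("pics/cscene2.png",cv2.resize(p[150:290,220:400],None,fx=4,fy=4,interpolation=cv2.INTER_CUBIC))
E
```

```text
t: 4.2
tcp_pos: [0.4763, -0.1524, 0.0293]
orientation: [-0.0, 0.604, 0.797, -0.0]
contact_force: [-2.5, -0.5, 1.4]
width: 0.034
t 4.2 units [ 0.034  2.514 -0.267] wz -0.0003 ramp tcp [-0.1006 -0.0613  0.0293] F [-2.5 -0.5  1.4] w 0.034 zax [-0. -0. -1.]
1983 [[-0.1186, -0.1142, 0.0552], [-0.0798, -0.0642, 0.5013], [-0.0432, -0.0138, 0.5534]]
```

View pics/cscene2.png

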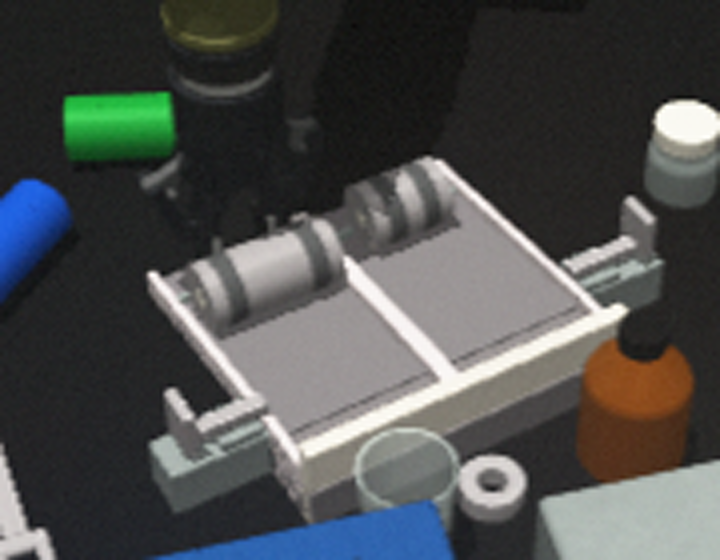

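The column has moved up squarely, and the fingers feel about 2.5 N. I'll keep pushing at about 30 mm/s.

```bash
python3 -m inch '[[[0,0,0,0,0.09,-0.01,-0.2],[0,0,0,0,0.19,-0.02,-0.2],[0,0,0,0,0.29,-0.03,-0.2],[0,0,0,0,0.39,-0.04,-0.2],[0,0,0,0,0.49,-0.05,-0.2],[0,0,0,0,0.59,-0.06,-0.2],[0,0,0,0,0.69,-0.07,-0.2],[0,0,0,0,0.79,-0.08,-0.2]]]' 20; python3 -m inch '[[[0,0,0,0,0.1,-0.01,-0.2],[0,0,0,0,0.2,-0.02,-0.2],[0,0,0,0,0.3,-0.03,-0.2],[0,0,0,0,0.4,-0.04,-0.2],[0,0,0,0,0.5,-0.05,-0.2],[0,0,0,0,0.6,-0.06,-0.2],[0,0,0,0,0.7,-0.07,-0.2],[0,0,0,0,0.8,-0.08,-0.2]]]' 20;  python3 - <<'E'
from h import *
goal([0.041,-.06,.0435])
p,d=read_camera("scene");cv2.imwrite("pics/scene3.png",p)
cv2.imwrite("pics/cscene3.png",cv2.resize(p[150:290,220:400],None,fx=4,fy=4,interpolation=cv2.INTER_CUBIC))
E
```

```text
t: 5.25
tcp_pos: [0.5068, -0.1438, 0.0325]
orientation: [-0.0, 0.604, 0.797, -0.0]
contact_force: [-2.6, -1.0, 2.2]
width: 0.034
t: 6.25
tcp_pos: [0.5376, -0.1352, 0.0357]
orientation: [0.0, 0.604, 0.797, 0.0]
contact_force: [-1.8, -0.1, 2.1]
width: 0.0338
t 6.25 units [ 0.035  1.947 -0.194] wz -0.0003 ramp tcp [-0.0369 -0.0614  0.0357] F [-1.8 -0.1  2.1] w 0.0338 zax [ 0.  0. -1.]
```

View pics/cscene3.png

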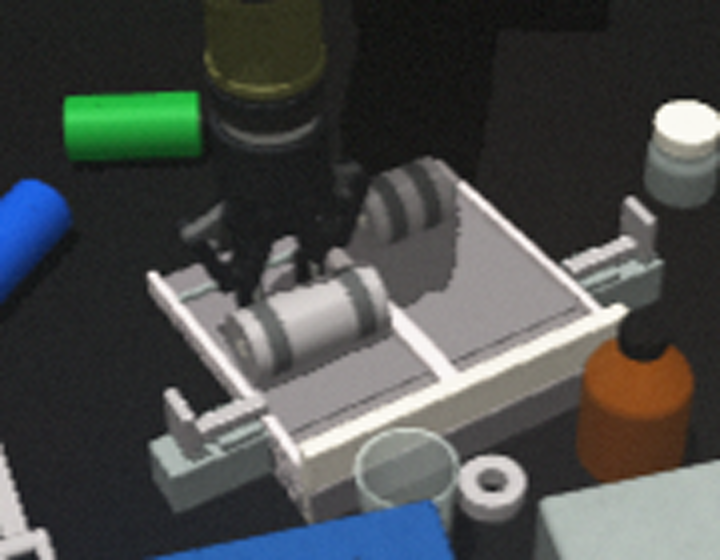

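The column is about half way up, square and held by both fingers, so I'll continue to the crest.

```bash
python3 -m inch '[[[0,0,0,0,0.1,-0.01,-0.2],[0,0,0,0,0.2,-0.02,-0.2],[0,0,0,0,0.3,-0.03,-0.2],[0,0,0,0,0.4,-0.04,-0.2],[0,0,0,0,0.5,-0.05,-0.2],[0,0,0,0,0.6,-0.06,-0.2],[0,0,0,0,0.7,-0.07,-0.2],[0,0,0,0,0.8,-0.08,-0.2]]]' 20; python3 -m inch '[[[0,0,0,0,0.1,-0.01,-0.2],[0,0,0,0,0.2,-0.02,-0.2],[0,0,0,0,0.3,-0.03,-0.2],[0,0,0,0,0.4,-0.04,-0.2],[0,0,0,0,0.5,-0.05,-0.2],[0,0,0,0,0.6,-0.06,-0.2],[0,0,0,0,0.7,-0.07,-0.2],[0,0,0,0,0.8,-0.08,-0.2]]]' 20;  python3 - <<'E'
from h import *
goal([0.041,-.06,.0435])
p,d=read_camera("scene");cv2.imwrite("pics/scene4.png",p)
cv2.imwrite("pics/cscene4.png",cv2.resize(p[150:290,220:400],None,fx=4,fy=4,interpolation=cv2.INTER_CUBIC))
E
```

```text
t: 7.3
tcp_pos: [0.5684, -0.1265, 0.0389]
orientation: [-0.0, 0.604, 0.797, 0.0]
contact_force: [-1.8, -0.7, 1.3]
width: 0.0344
t: 8.3
tcp_pos: [0.5993, -0.1178, 0.0421]
orientation: [-0.0, 0.604, 0.797, 0.0]
contact_force: [-2.4, -0.9, 0.5]
width: 0.0341
t 8.3 units [ 0.035  0.347 -0.035] wz -0.0003 ramp tcp [ 0.0271 -0.0614  0.0421] F [-2.4 -0.9  0.5] w 0.0341 zax [ 0.  0. -1.]
```

View pics/cscene4.png

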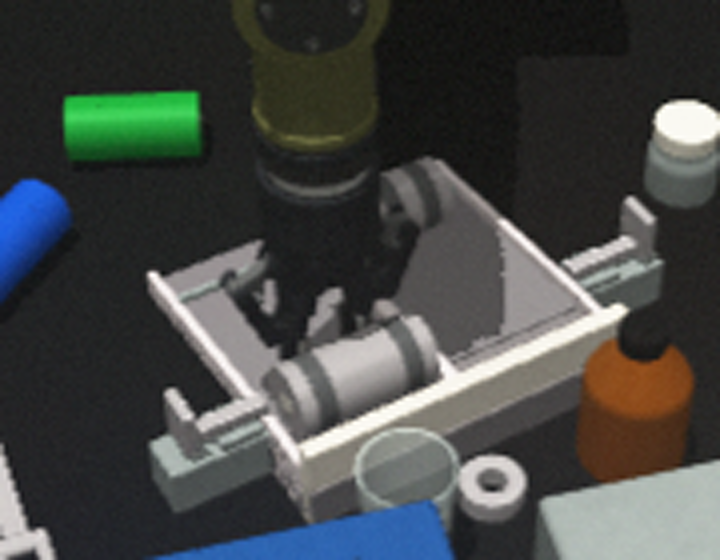

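```bash
python3 -m inch '[[[0,0,0,0,0.06,-0.01,-0.2],[0,0,0,0,0.12,-0.02,-0.2],[0,0,0,0,0.17,-0.02,-0.2],[0,0,0,0,0.22,-0.03,-0.2],[0,0,0,0,0.27,-0.03,-0.2],[0,0,0,0,0.31,-0.04,-0.2],[0,0,0,0,0.34,-0.04,-0.2],[0,0,0,0,0.36,-0.04,-0.2]]]' 20;  python3 - <<'E'
from h import *
goal([0.041,-.06,.0435])
p,d=read_camera("scene");cv2.imwrite("pics/scene5.png",p)
cv2.imwrite("pics/cscene5.png",cv2.resize(p[150:290,220:400],None,fx=4,fy=4,interpolation=cv2.INTER_CUBIC))
E
```

```text
t: 9.35
tcp_pos: [0.6129, -0.114, 0.0437]
orientation: [0.0, 0.604, 0.797, -0.0]
contact_force: [0.2, 0.2, 0.6]
width: 0.0343
t 9.35 units [ 0.035 -0.008  0.005] wz -0.0003 ramp tcp [ 0.0413 -0.0614  0.0437] F [0.2 0.2 0.6] w 0.0343 zax [-0. -0. -1.]
```

View pics/cscene5.png

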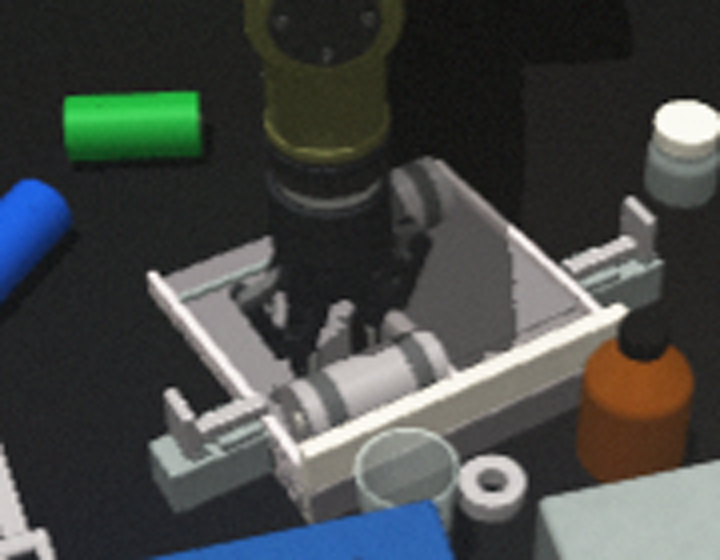

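The column has dropped into the seat and the force is back to zero. I'll press gently to confirm it is home against the stop.

```bash
python3 -m inch '[[[0,0,0,0,0.03,0,-0.2],[0,0,0,0,0.06,0,-0.2],[0,0,0,0,0.08,0,-0.2],[0,0,0,0,0.1,0,-0.2]]]' 20;  python3 - <<'E'
from h import *
goal([0.041,-.06,.0435])
E
```

```text
t: 9.9
tcp_pos: [0.614, -0.1135, 0.0434]
orientation: [-0.002, 0.604, 0.797, -0.002]
contact_force: [-6.9, -3.3, 4.2]
width: 0.0339
t 9.9 units [ 0.031 -0.038 -0.003] wz -0.0009 ramp tcp [ 0.0425 -0.0613  0.0434] F [-6.9 -3.3  4.2] w 0.0339 zax [-0.005 -0.001 -1.   ]
```

Contact is at TCP x = 0.0425, about 8 N, so the column is against the stop. Now I'll back off downhill, rise, and cross over to the right-hand tab.

```bash
python3 -m inch '[[[0,0,0,0,-0.1,0,-0.2],[0,0,0,0,-0.4,-0.1,-0.2],[0,0,0,0,-0.7,-0.4,-0.2],[0,0,0,0,-0.8,-1.0,-0.2],[0,0,0,0,-0.8,-1.8,-0.5],[0,0,0,0,-0.8,-2.4,-1],[0,0,0,-0.8,-0.6,-2.5,-1],[0,0,0,-1.8,-0.3,-2.5,-1]]]' 20; python3 -m inch '[[[0,0,0,-1,0.3,0,-1],[0,0,0,-1.8,0.32,0,-1],[0,0,0,-2.3,0.32,0,-1],[0,0,0,-2.3,0.32,0,-1]]]' 20
python3 - <<'E'
from h import *
goal([0.0435,-.225,.052])
for n in("top","scene"):
    p,d=read_camera(n);cv2.imwrite(f"pics/{n}6.png",p)
    a=p[125:275,240:440] if n=="top" else p[150:290,220:400]
    cv2.imwrite(f"pics/c{n}6.png",cv2.resize(a,None,fx=4,fy=4,interpolation=cv2.INTER_CUBIC))
    np.save(f"pics/{n}6.npy",d)
E
```

```text
t: 10.9
tcp_pos: [0.625, -0.1858, 0.1463]
orientation: [0.001, 0.603, 0.797, 0.001]
contact_force: [0.3, -0.0, 0.0]
width: 0.0003
t: 11.4
tcp_pos: [0.6617, -0.2721, 0.1443]
orientation: [0.001, 0.605, 0.796, 0.0]
contact_force: [0.9, 1.3, 0.0]
width: 0.0001
t 11.4 units [ 0.047 -0.05   2.307] wz -0.0025 ramp tcp [ 0.0454 -0.2268  0.1443] F [0.9 1.3 0. ] w 0.0001 zax [ 0.001 -0.    -1.   ]
```

View pics/cscene6.png

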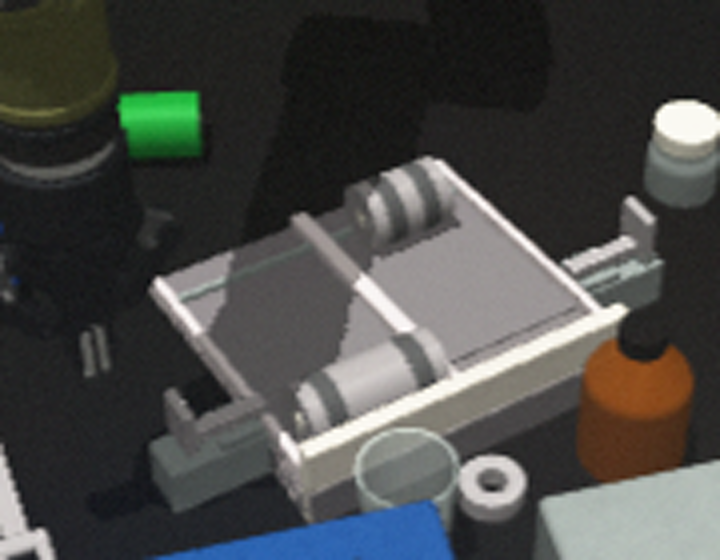

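View pics/ctop6.png

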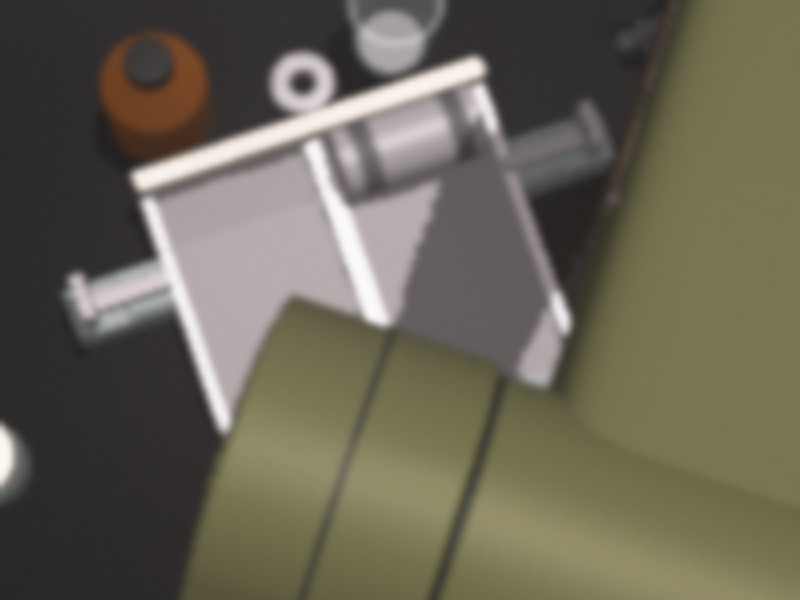

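The column lies square in the seat against the stop, at scene crop (365,385) and top crop (405,140). The short column and both keepers haven't moved. The shut fingers are outside the right tab, so I'll lower them.

```bash
python3 -m inch '[[[0,0,0,0,-0.04,0.6,-1],[0,0,0,0,-0.04,1.2,-1],[0,0,0,0,-0.04,1.8,-1],[0,0,0,0,-0.04,2.2,-1],[0,0,0,0,-0.04,2.3,-1],[0,0,0,0,-0.04,2.3,-1]]]' 20
python3 - <<'E'
from h import *
goal([0.0435,-.135,.052])
p,d=read_camera("scene");cv2.imwrite("pics/scene7.png",p)
cv2.imwrite("pics/cscene7.png",cv2.resize(p[150:290,220:400],None,fx=4,fy=4,interpolation=cv2.INTER_CUBIC))
E
```

```text
t: 12.25
tcp_pos: [0.6606, -0.2708, 0.0522]
orientation: [0.0, 0.604, 0.797, 0.0]
contact_force: [-0.3, -0.1, -0.5]
width: -0.0001
t 12.25 units [ 2.256 -0.03   0.005] wz 0.0001 ramp tcp [ 0.0447 -0.2252  0.0522] F [-0.3 -0.1 -0.5] w -0.0001 zax [ 0.001 -0.    -1.   ]
```

View pics/cscene7.png

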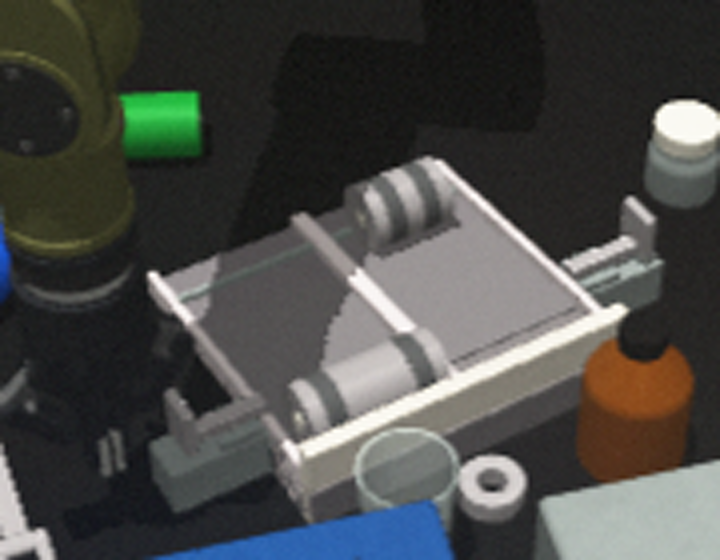

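```bash
python3 -m inch '[[[0,0,0,0.12,-0.03,0,-1],[0,0,0,0.27,-0.03,0,-1],[0,0,0,0.42,-0.03,0,-1],[0,0,0,0.57,-0.03,0,-1],[0,0,0,0.72,-0.03,0,-1],[0,0,0,0.85,-0.03,0,-1],[0,0,0,0.95,-0.03,0,-1],[0,0,0,1.05,-0.03,0,-1]]]' 20;  python3 -m inch '[[[0,0,0,0.1,0,0,-1],[0,0,0,0.2,0,0,-1],[0,0,0,0.3,0,0,-1],[0,0,0,0.4,0,0,-1],[0,0,0,0.5,0,0,-1],[0,0,0,0.6,0,0,-1]]]' 20
python3 - <<'E'
from h import *
goal([0.0435,-.135,.052])
p,d=read_camera("scene");cv2.imwrite("pics/scene8.png",p)
cv2.imwrite("pics/cscene8.png",cv2.resize(p[150:290,220:400],None,fx=4,fy=4,interpolation=cv2.INTER_CUBIC))
E
```

```text
t: 13.3
tcp_pos: [0.6478, -0.2311, 0.0517]
orientation: [0.0, 0.604, 0.797, -0.0]
contact_force: [1.3, -2.2, -1.0]
width: -0.0002
t: 14.05
tcp_pos: [0.6412, -0.2075, 0.0517]
orientation: [-0.0, 0.604, 0.797, -0.0]
contact_force: [-0.4, -1.7, 0.1]
width: 0.0002
t 14.05 units [ 0.602  0.008 -0.008] wz -0.0003 ramp tcp [ 0.0432 -0.1591  0.0517] F [-0.4 -1.7  0.1] w 0.0002 zax [-0. -0. -1.]
```

View pics/cscene8.png

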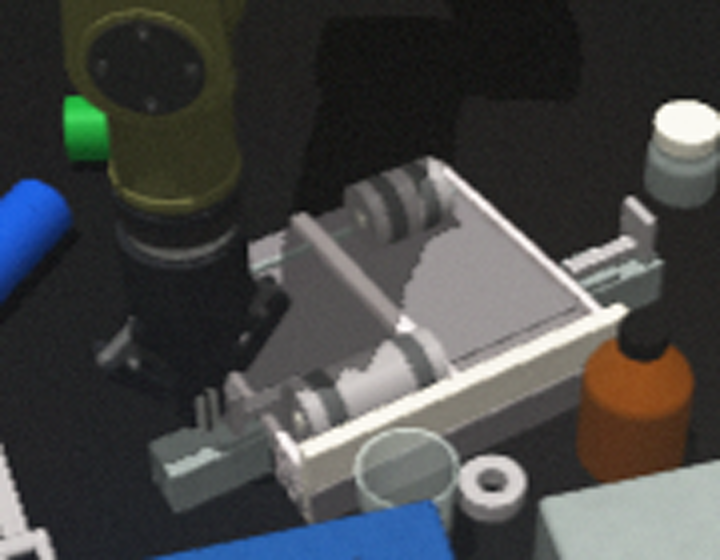

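The tab is sliding in at about 1.7 N. I'll keep pushing slowly until it reaches its end stop.

```bash
python3 -m inch '[[[0,0,0,0.07,0,0,-1],[0,0,0,0.14,0,0,-1],[0,0,0,0.21,0,0,-1],[0,0,0,0.28,0,0,-1]]]' 20;python3 -m inch '[[[0,0,0,0.04,0,0,-1],[0,0,0,0.08,0,0,-1]]]' 20
python3 - <<'E'
from h import *
goal([0.0435,-.135,.052])
for n in("top","scene"):
    p,d=read_camera(n);cv2.imwrite(f"pics/{n}9.png",p);C=toramp(cloud(n,d))
    m=(abs(C[...,0]-.0435)<.02)&(C[...,1]<-.11)&(C[...,1]>-.21)&(C[...,2]>.066)&(C[...,2]<.09)
    q=C[m];print(n,len(q),np.percentile(q,[2,50,98],axis=0).round(4).tolist() if len(q) else 0)
cv2.imwrite("pics/cscene9.png",cv2.resize(p[150:290,220:400],None,fx=4,fy=4,interpolation=cv2.INTER_CUBIC))
E
```

```text
t: 14.6
tcp_pos: [0.6382, -0.1969, 0.0517]
orientation: [-0.0, 0.604, 0.797, -0.0]
contact_force: [0.3, -1.6, -0.7]
width: -0.0
t: 14.85
tcp_pos: [0.6381, -0.1965, 0.0519]
orientation: [0.002, 0.604, 0.797, -0.002]
contact_force: [2.3, -11.1, -2.4]
width: -0.0002
t 14.85 units [ 0.315  0.007 -0.005] wz -0.0015 ramp tcp [ 0.0432 -0.1476  0.0519] F [  2.3 -11.1  -2.4] w -0.0002 zax [ 0.001 -0.005 -1.   ]
top 0 0
scene 97 [[0.0384, -0.1621, 0.0677], [0.0508, -0.1465, 0.0766], [0.0612, -0.1272, 0.0886]]
```

View pics/cscene9.png

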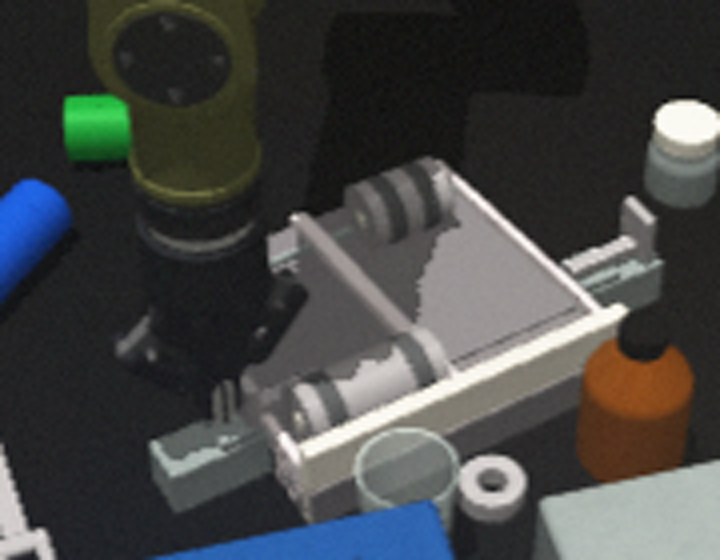

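The force jumped to 11 N, which is the end of travel (tab face at about y = -0.134). I'll back straight off, rise clear and check.

```bash
python3 -m inch '[[[0,0,0,-0.15,0,0,-1],[0,0,0,-0.6,0,0,-1],[0,0,0,-1.2,0,-0.1,-1],[0,0,0,-1.6,0,-0.8,-1],[0,0,0,-1.6,0,-1.8,-1],[0,0,0,-1.6,0,-3,-1],[0,0,0,-1.6,-0.8,-4,-1],[0,0,0,-1.6,-2,-4.5,-1]]]' 20; python3 -m inch '[[[0,0,0,-1,-1,0,-1],[0,0,0,-2,-2,0,-1],[0,0,0,-3,-3,0,-1],[0,0,0,-3,-4,0,-1],[0,0,0,-3,-4,0,-1],[0,0,0,-3,-4,0,-1]]]' 20
python3 - <<'E'
from h import *
goal([0.0435,-.135,.052])
for n in("top","scene"):
    p,d=read_camera(n);cv2.imwrite(f"pics/{n}10.png",p);C=toramp(cloud(n,d))
    m=(abs(C[...,0]-.0435)<.02)&(C[...,1]<-.11)&(C[...,1]>-.21)&(C[...,2]>.066)&(C[...,2]<.09)
    q=C[m];print(n,"tab",len(q),np.percentile(q,[2,50,98],axis=0).round(4).tolist() if len(q) else 0)
    m=(C[...,0]>.04)&(C[...,0]<.1)&(C[...,1]<-.005)&(C[...,1]>-.115)&(C[...,2]>.072)&(C[...,2]<.1)
    q=C[m];print(n,"col",len(q),np.percentile(q,[2,50,98],axis=0).round(4).tolist() if len(q) else 0, "slope dx/dy",np.polyfit(q[:,1],q[:,0],1).round(3))
    a=p[125:275,240:440] if n=="top" else p[150:290,220:400]
    cv2.imwrite(f"pics/c{n}10.png",cv2.resize(a,None,fx=4,fy=4,interpolation=cv2.INTER_CUBIC))
E
```

```text
t: 15.95
tcp_pos: [0.5793, -0.2783, 0.2343]
orientation: [0.002, 0.603, 0.798, 0.001]
contact_force: [-0.6, -1.3, -0.6]
width: 0.0
t: 16.7
tcp_pos: [0.4565, -0.4364, 0.2319]
orientation: [0.0, 0.604, 0.797, 0.0]
contact_force: [0.4, -0.0, 0.1]
width: -0.0
t 16.7 units [4.863 5.995 4.502] wz -0.0007 ramp tcp [-0.1966 -0.3293  0.2319] F [ 0.4 -0.   0.1] w -0.0 zax [ 0.001  0.    -1.   ]
top tab 45 [[0.0298, -0.1333, 0.0692], [0.0429, -0.1291, 0.0789], [0.059, -0.1255, 0.0827]]
top col 573 [[0.0569, -0.1072, 0.0725], [0.0751, -0.0595, 0.0806], [0.0974, -0.0104, 0.0865]] slope dx/dy [-0.006  0.075]
scene tab 51 [[0.0312, -0.1354, 0.0661], [0.0485, -0.132, 0.0775], [0.061, -0.127, 0.0838]]
scene col 474 [[0.0613, -0.1097, 0.0725], [0.0844, -0.0629, 0.0803], [0.0987, -0.0119, 0.085]] slope dx/dy [0.004 0.083]
```

View pics/cscene10.png

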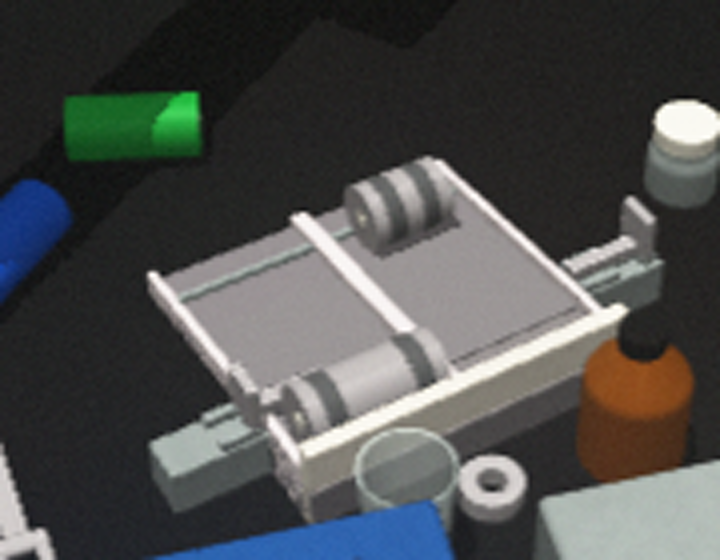

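View pics/ctop10.png

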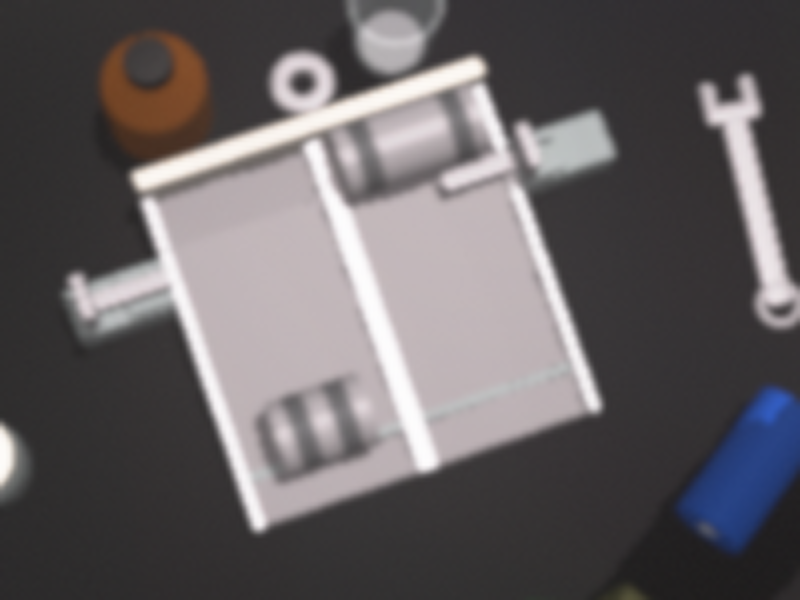

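The long column is home and square, with the keeper bar behind it at top crop (480,170). Everything else is where it was, so I'm handing in.

```bash
python3 -c "
from h import *
s=observe();print(s['t'],abs(s['dq']).max(),s['contact_force']);print(hand_in())"
```

```text
16.8 0.009114329755721311 [ 0.24000171  0.16672176 -0.1276196 ]
the job is handed in; nothing more can be done
None
```

I pushed the long steel column (right lane) up the ramp with both fingertips at about 30 mm/s. It went over the crest and home against the stop. I then slid the right keeper in with shut fingers until it reached its end of travel, and handed in at 16.8 s.

**Last checks**
- **Column:** it is centred at about ramp x 0.077 (top-view reading 0.075, plus a 2 mm offset seen at its known start position). It is square to the stop within about 0.4°. A gentle press of about 8 N showed it seated against the stop.
- **Keeper:** the tab moved about 43.5 mm in the top view, from a start of roughly 4–6 mm. That puts it about 48–50 mm in, and the force jumped to 11 N at the end of travel.
- **Everything else:** the short column, left keeper and nearby bystanders look unmoved in the pictures. The arm is clear, with near-zero force.

No check failed. The two cameras' raw readings of the column's x differ by about 8 mm (0.075 and 0.083). A similar gap was there at the known start position because each camera sees a different side of the curved surface, so I relied on the press against the stop.

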